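# Stow the brass canisters in the kit tray under the shelf

## Robot

A 6-joint arm with a two-finger parallel gripper is mounted at the origin on the work surface. World frame = base frame: x ahead of the robot, y to its left, z up, the work surface at z = 0. Lengths are in mm, angles in rad, forces in N, time in s.
With the tool pointing down it reaches from about 275 to 750 mm from the base axis. Payload 10.2 kg.
Tool frame: the origin (TCP) lies at the very end of the fingers, on their centre line; the grasp point (between the pads) lies 19 mm behind it (ctrl.hold_point_z is the distance from the TCP to the grasp point, in mm); z points along the fingers, y is the direction in which the jaws open and shut (so a half turn about z gives the same grasp; the last joint's range is limited). The gripper opens to 85 mm and grips with 20 to 120 N. Pads are 22 mm wide; open, the fingers measure 114 mm over their backs; the gripper's body (76 mm by 85 mm) begins 54 mm behind the grasp point. The pads swing forward as they close: fully open they stand 13 mm farther back than shut.
Start: joints at [-1.363, 0.313, 1.498, -0, 1.331, -0.223], TCP at [219.227, -477.044, 231.294] pointing down, gripper open.
Joint ranges: [-2.94, 2.94], [-0.97, 2.17], [0.19, 2.56], [-1.23, 4.37], [0.02, 3.11], [-2.88, 2.88]. Speed limits (rad/s): [2.39, 2.39, 3.01, 3.14, 3.14, 3.14].

## Interface

Orientations are given as a unit quaternion [w, x, y, z].
In Python, from rig import readout, cams, workorder, spotter, ctrl gives the robot as it stands.
- The arm moves only by the tool step_arm, never from a script. Its argument "plan" is text: rows parted by semicolons, each of 5 numbers parted by spaces: the shift along the tool's x, y, z in cm, then the turn about the tool's z in degrees, then the opening in per cent of the stroke, from 0 (shut) to 100 (fully open). In form: x y z twist gripper; .... A call has 1 to 10 rows; each row is the pose to reach, as a shift and turn from the pose commanded when the call began, along the tool's axes at that moment; what a row does not reach only later rows make up. A row lasts 1/10 s, in which the tool goes at most 50 mm and 8.59 degrees, less where a joint would pass 70% of its speed; a pose out of reach is approached as far as the arm can. A call with a gripper value outside its range is refused whole. The fingers move at their own pace and stop on an object; "grip_force" is the grip in N (left out, the last holds). Time passes only in rows, so rows that repeat a pose let the fingers close. It gives the time, the measured TCP pose, the force and the opening at its end, in the units of the state.
- readout.sense(): the state, without advancing time (a new reading comes with each control period).
- cams.capture(name): name is "scene" or "top"; returns (picture, depth): 384x512x3 uint8, red, green, blue; 384x512 float32, mm along the optical axis (not along the pixel's ray), 0 where there is no reading.
- cams.camera_info(name): a dict with "vfov" (degrees; the focal length in pixels is half the picture's height over the tangent of half this angle, whatever the lens; pixels are square), "cx", "cy" (the principal point, pixels), "rvec" (rotation vector, rad) and "tvec" (3), from world to camera coordinates, as OpenCV has them. Camera axes: x right, y down, z forward; pixel columns grow to the right and rows downward; lengths in mm; the calibration is good to about 2 mm. A picture is of the moment at which its call begins. camera_info takes no time and is no camera call.
- workorder.finish_job(): hands the job in, once; it reports no verdict.
Trained networks look in the newest picture that a camera, given by its name, has taken for a name from the list of things; names that differ only in an ending like _2 or _b are one class to them, and where a whole thing is asked for, a point or a joint stands for the part that bears it (a point fixed in the world has none). Each returns a list of dicts, best first, with "conf" (0 to 1); they miss things now and then, are a little off and sometimes report something else, mostly with a low value. They report only what shows in the picture. A call takes as long as a camera call.
- spotter.regions_of(camera, target): "pixels" (384x512 bool, what is visible of it) and "extent" ([centre column, centre row, width, height] in pixels, round what is visible of it).
The state is a dict: "time_s": time; "joints": joint angles; "dq": joint speeds; "tau": joint torques, N m; "eef_pos": TCP position; "ee_rot": TCP orientation; "force": force on the tool from outside, world axes, zero at the start; "wrist_torque": the same for the moment, N m; "grip_width": opening from 0.0 (shut) to 1.0 (fully open).
Only numpy, scipy, OpenCV 4.12 (cv2) and the standard library are available. Lean on these libraries where they do the work, as an engineer would, in place of code of your own. Each camera call takes 0.05 s, during which the arm holds its last target. There are 200 camera calls.

## Task

The white kit tray is pushed deep under the low steel shelf: take the pull hook from its black mat, hook it over the tray's front wall and draw the tray out until its front half stands clear of the shelf. Stand every brass canister upright in the tray, then push the tray back under the shelf until it is fully home against the rear stops. Finish with the hook standing upright on its black mat again, and leave the other things on the bench where they are.

Things in the scene. Friction and masses are not known exactly. Their poses are not given: they have to be found in the camera images.
- shelf: Low shelf of steel bars on four corner posts, fixed, 416 mm wide (y), 250 mm deep (x); underside 95 mm, top 107 mm above the bench, boxes on its rear half to 170 mm. Origin: on the bench below the middle of its front edge; x points into it, away from the robot. Below it, 20 mm high guide rails along x, inner faces at y = +-180 mm, x 5 to 240 mm.
- tray: White shallow open tray, 150 mm deep (x), 340 wide (y), 30 high, walls and floor 6 mm thick, about 0.45 kg, empty at the start. It slides on the bench between the guide rails, 10 mm to spare each side. Origin: centre of its underside; x points away from the robot, z up. At the start its front wall is 50 to 68 mm behind the shelf's front edge.
- home (a point): On the bench, 70 mm behind the shelf's front edge: where the middle of the front wall's outer face stands when the tray is fully home (its origin 145 mm behind the edge). Two fixed black rear stops (20 mm high, 50 mm wide, at shelf y = +-130 mm, front faces 220 mm behind the edge) then touch its rear face.
- tray_lip (a point): Middle of the upper edge of the tray's front wall, on its outer face: 75 mm in front of the tray's origin, 30 mm above its underside.
- hook: Pull hook, 0.3 kg: grey grip block 66 (x) by 26 (y) by 75 mm high, centred on the origin (at its underside), with an 80 mm wide (y), 8 mm thick foot; a steel bar 20 mm wide runs from it along +x, 24 to 32 mm above the underside, to a blade hanging across its end. Centre of mass 12 mm ahead of the origin. It stands by itself on foot and blade. At the start on the black mat.
- hook_blade (a point): Middle of the lower edge of the hook's blade, 130 mm ahead of the hook's origin and level with its underside. The blade is 6 mm thick (x), 80 mm wide (y) and 32 mm high.
- mat: Black rubber mat, fixed, 240 mm (x) by 180 mm (y), 3 mm thick, on the left or the right of the bench: the hook's place. Origin: centre of its underside.
- can1: Upright brass canister with a black lid, 56 mm across and 66 mm high, about 0.14 kg, bottom-heavy; stands on the grey liner at the start. Two to four of the four canisters are present. Origin: centre of its underside; z runs up its axis.
- can2: Upright brass canister with a black lid, 56 mm across and 66 mm high, about 0.14 kg, bottom-heavy; stands on the grey liner at the start. Two to four of the four canisters are present. Origin: centre of its underside; z runs up its axis.
- can3: Upright brass canister with a black lid, 56 mm across and 66 mm high, about 0.14 kg, bottom-heavy; stands on the grey liner at the start. Two to four of the four canisters are present. Origin: centre of its underside; z runs up its axis.
- can4: Upright brass canister with a black lid, 56 mm across and 66 mm high, about 0.14 kg, bottom-heavy; stands on the grey liner at the start. Two to four of the four canisters are present. Origin: centre of its underside; z runs up its axis.
- puck: Bystander: low aluminium disc 60 mm across, 22 mm high, nearer the robot than the canisters. Origin: centre of its underside.
- bottle: Bystander: small capped bottle, 44 mm across, 85 mm high, beyond the canisters. Origin: centre of its underside.
- disc: Bystander: low aluminium disc 56 mm across, 18 mm high, beyond the black mat. Origin: centre of its underside.
- cardbox: Bystander: cardboard box 70 by 110 mm, 40 mm high, nearer the robot than the black mat. Origin: centre of its underside.

How it is judged:
By the outcome, as a careful person would: the job done as asked, in the order asked, and still so for the second after the job is handed in, with the robot touching nothing.
Of can1, can2, can3, can4 only 2 to 4 are there at a start; the rules pass over those that are not, and their reading is None.
At some moment in a run one of can1, can2, can3, can4, hook may be knocked a few centimetres aside while the robot is not near it.
Once in a run the grip may slacken for a moment while it holds something.
It also fails if it takes over 210 s, if anything falls off the work surface, if the arm or the gripper's body presses on something with over 40 N, if the wrist force passes 120 N, or if a joint passes its speed limit or range.

## Working session

There is one attempt and no reset: what is moved stays moved. The work goes in short steps, Python scripts to look and compute and a tool call to move; the robot and the scene stay as the last step left them, time stands still between calls to the robot, and variables do not carry over. Pictures are saved under pics/ and viewed, about 12 in all and at most 16, crops included, and the job is handed in when it is done.

Besides the shell and the picture viewer there is one more tool, called by a JSON object that holds its "method" and its "body", one argument or row to a line. step_arm: Moves the arm, as the interface text tells. Its arguments: {"type":"object","properties":{"plan":{"type":"string"},"grip_force":{"type":"number"}},"required":["plan"]}

```bash
ls; mkdir -p pics
cat > h.py <<'E'
import numpy as np, cv2
from rig import readout, cams, workorder, spotter, ctrl
def snap(c,fn=None):
    im,d=cams.capture(c)
    if fn: cv2.imwrite('pics/'+fn,im[:,:,::-1])
    return im,d
def cloud(c,d):
    i=cams.camera_info(c); f=d.shape[0]/2/np.tan(np.radians(i['vfov'])/2)
    v,u=np.mgrid[:d.shape[0],:d.shape[1]]
    P=np.stack([(u-i['cx'])/f*d,(v-i['cy'])/f*d,d],-1)
    R=cv2.Rodrigues(np.array(i['rvec'],float))[0]
    return (P-np.array(i['tvec'],float).ravel())@R
E
python3 - <<'E'
from h import *
print(readout.sense()); 
for c in('scene','top'):
    im,d=snap(c,c+'0.png'); print(c,cams.camera_info(c))
    P=cloud(c,d)
    for n in ('shelf','tray','hook','hook_blade','mat','can1','puck','bottle','disc','cardbox'):
        for r in spotter.regions_of(c,n):
            m=r['pixels']&(d>0); 
            if m.sum()<5: continue
            q=P[m]; print(c,n,round(r['conf'],2),np.round(r['extent']),m.sum(),'med',np.median(q,0).round(),'lo',np.percentile(q,3,0).round(),'hi',np.percentile(q,97,0).round())
E
```

```text
pics
{'time_s': 0.0, 'joints': array([-1.36336831e+00,  3.13451888e-01,  1.49845578e+00,  7.69958883e-06,
        1.33100144e+00, -2.23342174e-01]), 'dq': array([ 0.00159249,  0.00019308, -0.00147561, -0.00089697, -0.00015841,
       -0.00059336]), 'tau': array([-1.77071579e-04, -4.12259531e+01, -2.59747392e+01, -1.88810827e-04,
        4.16253039e-03, -2.39682731e-05]), 'eef_pos': array([ 219.18721636, -476.76504647,  230.72707637]), 'ee_rot': array([-6.58175150e-04,  9.76894147e-01,  2.13722699e-01,  8.97641709e-06]), 'force': array([ 0.73111323, -0.57806674, -0.30870787]), 'wrist_torque': array([ 0.03130638,  0.01937056, -0.03589607]), 'grip_width': 1.000965410845786}
scene {'vfov': 55.91394721430243, 'cx': 258.4729266973395, 'cy': 187.5712319204418, 'rvec': array([ 2.33378776,  1.13584233, -0.34561513]), 'tvec': array([-337.11600463, -320.86702759, 1225.58389581])}
scene shelf 0.65 [323. 264. 216. 200.] 12504 med [833. -40. 108.] lo [ 661. -199.   -0.] hi [904. 204. 171.]
scene shelf 0.43 [152. 253.  70.  63.] 1530 med [ 488. -309.   33.] lo [ 433. -356.    6.] hi [ 593. -256.   
[... 2643 characters left out ...]
] 556 med [518. 274.  69.] lo [495. 254.  14.] hi [544. 305.  72.]
top can1 0.59 [110. 250.  34.  24.] 641 med [424. 357.  68.] lo [398. 339.   8.] hi [448. 389.  72.]
top can1 0.42 [255. 101. 169. 120.] 9265 med [805.   5. 110.] lo [ 659. -194.   16.] hi [899. 205. 172.]
top puck 0.59 [123. 295.  29.  26.] 535 med [312. 339.  22.] lo [285. 313.   3.] hi [338. 367.  25.]
top bottle 0.69 [129. 161.  26.  21.] 330 med [639. 325.  57.] lo [623. 312.  17.] hi [659. 346.  86.]
top disc 0.94 [381. 164.  22.  20.] 367 med [ 641. -325.   18.] lo [ 617. -350.   10.] hi [ 666. -302.   22.]
top cardbox 0.83 [393. 298.  59.  41.] 1587 med [ 298. -321.   40.] lo [ 258. -375.    6.] hi [ 339. -269.   43.]
```

View pics/top0.png

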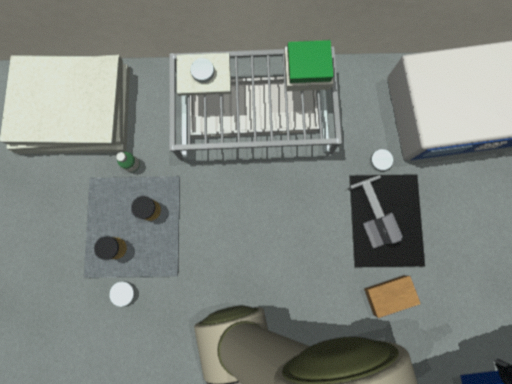

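View pics/scene0.png

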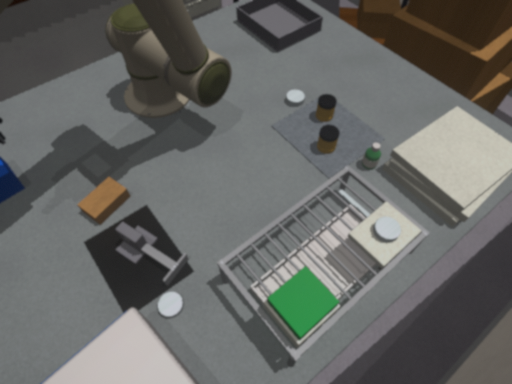

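```bash
cat >> h.py <<'E'
def circ(P,zlo,zhi,xr,yr):
    m=(P[...,2]>zlo)&(P[...,2]<zhi)&(P[...,0]>xr[0])&(P[...,0]<xr[1])&(P[...,1]>yr[0])&(P[...,1]<yr[1])
    q=P[m]
    if len(q)<10: return None
    (c,r)=cv2.minEnclosingCircle(q[:,:2].astype(np.float32)); return np.round(c,1),round(r,1),len(q),np.median(q[:,2]).round(1),q[:,:2].mean(0).round(1)
def rect(P,zlo,zhi,xr,yr):
    m=(P[...,2]>zlo)&(P[...,2]<zhi)&(P[...,0]>xr[0])&(P[...,0]<xr[1])&(P[...,1]>yr[0])&(P[...,1]<yr[1])
    q=P[m]
    if len(q)<10: return None
    return [np.round(t,1) for t in cv2.minAreaRect(q[:,:2].astype(np.float32))]+[len(q),np.median(q[:,2]).round(1),q[:,:2].mean(0).round(1)]
E
python3 - <<'E'
from h import *
for c in('top','scene'):
    im,d=snap(c); P=cloud(c,d); np.save('P_'+c,P); np.save('im_'+c,im)
    print(c,'can',circ(P,60,80,(470,580),(220,330)),circ(P,60,80,(380,470),(320,420)))
    print('grip',rect(P,70,90,(400,560),(-400,-220)),'bar+blade',rect(P,26,40,(400,650),(-400,-220)))
    print('shelf top',rect(P,100,113,(600,950),(-260,260)))
    m=(abs(P[...,2]-32)<5)&(P[...,0]>690)&(P[...,0]<740)&(abs(P[...,1])<165); q=P[m]
    print('front wall?',len(q),[ (y,np.median(q[abs(q[:,1]-y)<15],0).round(1)) for y in(-140,-100,-50,0,50,100,140) if (abs(q[:,1]-y)<15).any()])
E
```

```text
top can (array([521.2, 281. ]), 28.7, 442, np.float64(69.2), array([520.5, 279.7])) (array([424.3, 366.7]), 29.1, 469, np.float64(69.3), array([423.9, 365.1]))
grip [array([ 458.6, -317.6]), array([65.6, 26.2]), np.float64(19.4), 322, np.float64(77.8), array([ 458. , -316.8])] bar+blade [array([ 557.3, -300.3]), array([124.4, 232.9]), np.float64(68.6), 472, np.float64(35.0), array([ 538.7, -293.4])]
shelf top [array([782.5,   5.8]), array([251.4, 413.1]), np.float64(1.4), 3709, np.float64(106.0), array([755.1,   8.8])]
front wall? 267 [(-140, array([ 727.8, -143.1,   29.9])), (-100, array([726.2, -99.7,  29.9])), (-50, array([724.3, -52.4,  30.1])), (0, array([722.7,  -1.2,  30.3])), (50, array([721.1,  55.4,  29.5])), (100, array([719.9, 103.9,  29.9])), (140, array([718.1, 144.5,  30.5]))]
scene can (array([520.6, 277.4]), 29.6, 270, np.float64(68.1), array([522.3, 275.9])) (array([424. , 363.5]), 30.7, 223, np.float64(68.1), array([425.4, 360.8]))
grip [array([ 460.1, -320.8]), array([68.9, 26.2]), np.float64(19.4), 291, np.float64(76.9), array([ 462.3, -320.8])] bar+blade [array([ 537.1, -351.9]), array([166.4, 166.1]), np.float64(28.1), 505, np.float64(34.4), array([ 543.8, -293.2])]
shelf top [array([781.8,   4.7]), array([250., 414.]), np.float64(1.6), 4939, np.float64(105.6), array([784.8, -19.4])]
front wall? 263 [(-140, array([ 728.6, -137.2,   29.2])), (-100, array([ 727. , -103.9,   30. ])), (-50, array([725.3, -46.1,  28.9])), (0, array([724. ,   1.9,  29.2])), (50, array([722.4,  50.3,  30.2])), (100, array([720.3,  97.2,  29.3])), (140, array([718.9, 139.7,  29.3]))]
```

Top view: the hook is on the black mat at about px (378,215). There are two canisters, at (145,208) and (108,248), and the tray is under the shelf at (255,108). I'll go to the hook first.

{"method": "step_arm", "body": {
  "plan": "28.4 -4.3 10 5.3 100;28.4 -4.3 10 5.3 100;28.4 -4.3 10 5.3 100;28.4 -4.3 10 5.3 100;28.4 -4.3 10 5.3 100;28.4 -4.3 10 5.3 100;28.4 -4.3 10 5.3 100;28.4 -4.3 10 5.3 100;28.4 -4.3 10 5.3 100;28.4 -4.3 10 5.3 100",
  "grip_force": 90
}}

```text
time_s: 2.2
eef_pos: [458.6, -320.5, 131.9]
ee_rot: [0.0, 0.986, 0.167, 0.0]
force: [-0.9, 0.4, 0.1]
grip_width: 1.002
```

```bash
cat >> h.py <<'E'
def pose():
    s=readout.sense(); w,x,y,z=s['ee_rot']; 
    yaw=np.degrees(np.arctan2(2*(x*y+w*z),1-2*(y*y+z*z))); return s['eef_pos'],yaw,s
def to(x,y,z,yw=None,p=None):
    e,yaw,s=pose()
    if p is not None: e=np.array(p[:3]); yaw=p[3]
    a=np.radians(yaw); dx,dy=x-e[0],y-e[1]
    r=[(np.cos(a)*dx+np.sin(a)*dy)/10,(np.sin(a)*dx-np.cos(a)*dy)/10,(e[2]-z)/10,0 if yw is None else yaw-yw]
    print('shift',np.round(r,2))
def st():
    e,yaw,s=pose(); print('t',round(s['time_s'],2),e.round(1),'yaw',round(yaw,2),'F',s['force'].round(1),'w',round(s['grip_width'],3),'q',s['joints'].round(2))
E
python3 - <<'E'
from h import *
st(); im,d=snap('scene'); P=cloud('scene',d)
print('grip',rect(P,70,90,(400,560),(-400,-220)))
im,d=snap('top'); P=cloud('top',d)
m=(P[...,2]<12)&(P[...,2]>-8)&(im.max(-1)<50)&(P[...,0]>330)&(P[...,0]<660)&(P[...,1]<-200)&(P[...,1]>-470)
print(rect(np.where(m[...,None],P,0),-8,12,(330,660),(-470,-200)))
to(459.4,-319.2,41,19.4)
E
```

```text
t 2.2 [ 458.6 -320.5  131.9] yaw 19.28 F [-0.9  0.4  0.1] w 1.002 q [-0.82  0.48  1.53 -0.    1.13  0.42]
grip [array([ 459.9, -321.3]), array([66.8, 26.5]), np.float64(20.8), 294, np.float64(77.1), array([ 462.3, -320.9])]
[array([ 486.1, -333.7]), array([176.5, 233.4]), np.float64(89.7), 3035, np.float64(3.2), array([ 505. , -316.8])]
shift [ 0.1  -0.08  9.08 -0.11]
```

{"method": "step_arm", "body": {
  "plan": "0.1 0 3 0 100;0.1 0 6 0 100;0.1 0 9.1 0 100;0.1 0 9.1 0 100;0.1 0 9.1 0 0;0.1 0 9.1 0 0;0.1 0 9.1 0 0;0.1 0 9.1 0 0;0.1 0 9.1 0 0;0.1 0 9.1 0 0"
}}

```text
time_s: 3.3
eef_pos: [460.7, -319.6, 41.5]
ee_rot: [0.001, 0.986, 0.168, 0.001]
force: [-0.8, 0.7, 6.8]
grip_width: 0.294
```

Run:
```python
from h import *
st()
p=pose(); e=p[0]
to(e[0],e[1],e[2]+80,19.4)
to(540,0,110,1.8)
```

```text
t 3.3 [ 460.7 -319.6   41.5] yaw 19.39 F [-0.8  0.7  6.8] w 0.294 q [-0.82  0.6   1.6  -0.    0.94  0.42]
shift [ 0.    0.   -8.   -0.01]
shift [ 18.09 -27.51  -6.85  17.59]
```

{"method": "step_arm", "body": {
  "plan": "0 0 -3 0 0;0 0 -7 0 0;2 -4 -7 2 0;4 -8 -7 5 0;6 -12 -7 8 0;8 -16 -7 11 0;10 -20 -7 14 0;12 -24 -7 17.6 0;13.5 -26 -7 17.6 0;14.3 -26.2 -7 17.6 0"
}}

```text
time_s: 4.3
eef_pos: [507.9, -21.8, 110.1]
ee_rot: [-0.0, 1.0, 0.017, -0.001]
force: [-0.3, -0.3, -3.4]
grip_width: 0.295
```

Run:
```python
from h import *
st()
im,d=snap('scene'); im,d=snap('top','t1.png'); P=cloud('top',d)
print(rect(P,30-8+70,150,(400,560),(-60,60)))
to(500,-1,79,1.8)
```

```text
t 4.3 [507.9 -21.8 110.1] yaw 1.97 F [-0.3 -0.3 -3.4] w 0.295 q [-0.27  0.41  1.7   0.    1.03  1.26]
None
shift [-0.78 -2.34  3.11  0.07]
```

View pics/t1.png

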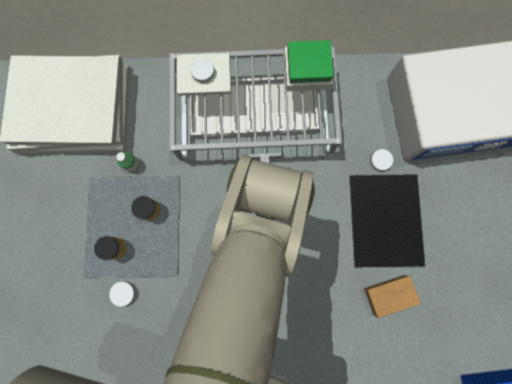

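{"method": "step_arm", "body": {
  "plan": "-0.8 -1 1.5 0 0;-0.8 -2.3 3.1 0 0;1 -2.3 3.1 0 0;3 -2.3 3.1 0 0;5 -2.3 3.1 0 0;7 -2.2 3.1 0 0;9 -2.2 3.1 0 0;10 -2.2 3.1 0 0;10 -2.2 3.1 0 0;10 -2.2 3.1 0 0"
}}

```text
time_s: 5.4
eef_pos: [606.8, -0.3, 78.8]
ee_rot: [-0.0, 1.0, 0.015, -0.001]
force: [-0.4, 0.2, -4.5]
grip_width: 0.29
```

Run:
```python
from h import *
st()
im,d=snap('scene','s2.png'); P=cloud('scene',d)
m=(abs(P[...,2]-62)<15)&(P[...,0]>655)&(P[...,0]<760)&(abs(P[...,1])<60)
q=P[m]; print(len(q), np.percentile(q,[2,50,98],0).round(1) if len(q) else '')
cv2.imwrite('pics/s2c.png',cv2.resize(im[150:350,200:440,::-1],None,fx=3,fy=3)[:600,:720])
to(608,0,49,1.8)
```

```text
t 5.4 [ 6.068e+02 -3.000e-01  7.880e+01] yaw 1.72 F [-0.4  0.2 -4.5] w 0.29 q [-0.19  0.64  1.41 -0.    1.09  1.35]
407 [[ 6.635e+02 -3.770e+01  4.910e+01]
 [ 7.170e+02 -4.000e-01  7.100e+01]
 [ 7.389e+02  3.750e+01  7.390e+01]]
shift [ 0.13 -0.    3.   -0.07]
```

View pics/s2c.png

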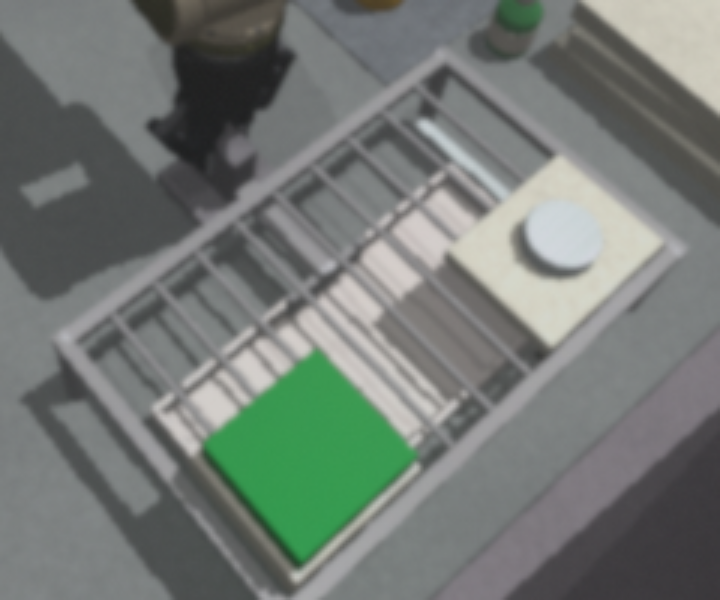

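{"method": "step_arm", "body": {
  "plan": "0.3 0 0.5 0 0;0.3 0 1 0 0;0.3 0 1.5 0 0;0.3 0 2 0 0;0.3 0 2.5 0 0;0.3 0 3 0 0;0.3 0 3 0 0;0.3 0 3 0 0"
}}

```text
time_s: 6.25
eef_pos: [610.5, 0.8, 49.3]
ee_rot: [-0.0, 1.0, 0.016, -0.0]
force: [-0.2, 0.5, -3.2]
grip_width: 0.29
```

Run:
```python
from h import *
st()
im,d=snap('scene'); P=cloud('scene',d)
m=(abs(P[...,2]-42)<9)&(P[...,0]>655)&(P[...,0]<760)&(abs(P[...,1])<60)
q=P[m]; print(len(q), np.percentile(q,[2,50,98],0).round(1) if len(q) else '')
```

```text
t 6.25 [610.5   0.8  49.3] yaw 1.79 F [-0.2  0.5 -3.2] w 0.29 q [-0.19  0.68  1.42 -0.    1.03  1.35]
363 [[ 6.578e+02 -3.360e+01  3.480e+01]
 [ 7.096e+02  2.000e-01  4.180e+01]
 [ 7.424e+02  3.840e+01  4.510e+01]]
```

{"method": "step_arm", "body": {
  "plan": "-0.5 0 0 0 0;-1 0 0 0 0;-1.5 0 0 0 0;-2.2 0 0 0 0;-3 0 0 0 0;-4 0 0 0 0;-5 0 0 0 0;-6 0 0 0 0;-7 0 0 0 0;-8 0 0 0 0"
}}

```text
time_s: 7.3
eef_pos: [529.8, -1.8, 49.5]
ee_rot: [0.0, 1.0, 0.016, 0.0]
force: [1.7, 1.0, -3.9]
grip_width: 0.291
```

{"method": "step_arm", "body": {
  "plan": "-1 0 0 0 0;-2 0 0 0 0;-3 0 0 0 0;-4 0 0 0 0;-5 0 0 0 0;-6 0 0 0 0;-7 0 0 0 0;-8 0 0 0 0;-8.5 0 0 0 0;-8.5 0 0 0 0"
}}

```text
time_s: 8.3
eef_pos: [444.6, -4.3, 49.3]
ee_rot: [-0.0, 1.0, 0.016, -0.001]
force: [-0.2, -0.4, -3.2]
grip_width: 0.292
```

Run:
```python
from h import *
st()
im,d=snap('scene','s3.png'); P=cloud('scene',d)
m=(abs(P[...,2]-30)<5)&(P[...,0]>520)&(P[...,0]<640)&(abs(P[...,1])<165); q=P[m]
for y in(-140,-100,-60,60,100,140):
    k=q[abs(q[:,1]-y)<15]
    if len(k): print(y,np.percentile(k,[3,50],0).round(1).tolist())
print('grip',rect(P,75,95,(380,500),(-60,60)))
```

```text
t 8.3 [444.6  -4.3  49.3] yaw 1.78 F [-0.2 -0.4 -3.2] w 0.292 q [-0.27  0.39  1.94 -0.    0.81  1.27]
-140 [[568.3, -154.2, 25.0], [572.1, -140.3, 29.1]]
-100 [[567.4, -114.1, 25.3], [571.0, -99.0, 29.0]]
-60 [[566.0, -73.3, 25.4], [569.6, -59.9, 28.5]]
60 [[561.9, 46.6, 26.6], [565.5, 59.8, 29.6]]
100 [[559.5, 87.7, 25.7], [563.7, 99.9, 27.8]]
140 [[558.5, 127.2, 25.5], [562.5, 140.2, 28.5]]
grip [array([452.5,  -8.2]), array([55.3, 50. ]), np.float64(54.8), 182, np.float64(84.7), array([457.8,  -6.8])]
```

View pics/s3.png

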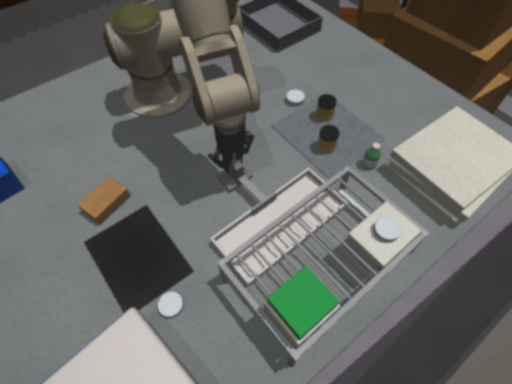

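Tray drawn out: its front is at x≈564, with the front wall around px (265,215). The shelf edge is at 657. Now I'll lift the hook off and put it back on the mat.

{"method": "step_arm", "body": {
  "plan": "0.4 0 0 0 0;0.4 0 -2 0 0;0.4 0 -5 0 0;0 0 -7 0 0;-1 4 -7 0 0;-1 8 -7 0 0;-1 12 -7 0 0;-1 16 -7 0 0;-1 20 -7 0 0;-1 24 -7 0 0"
}}

```text
time_s: 9.35
eef_pos: [443.0, -246.3, 119.1]
ee_rot: [-0.0, 1.0, 0.016, -0.0]
force: [1.8, -0.0, -3.3]
grip_width: 0.294
```

Run:
```python
from h import *
st()
to(437,-335,60,0)
```

```text
t 9.35 [ 443.  -246.3  119.1] yaw 1.78 F [ 1.8 -0.  -3.3] w 0.294 q [-0.74  0.39  1.7   0.    1.05  0.8 ]
shift [-0.88  8.84  5.91  1.78]
```

{"method": "step_arm", "body": {
  "plan": "-0.6 4 0 1 0;-0.9 8 0 1.8 0;-0.9 8.8 1 1.8 0;-0.9 8.8 4 1.8 0;-0.9 8.8 6 1.8 0;-0.9 8.8 7 1.8 0;-0.9 8.8 7.5 1.8 0;-0.9 8.8 7.75 1.8 0;-0.9 8.8 7.75 1.8 0"
}}

```text
time_s: 10.25
eef_pos: [437.1, -332.9, 42.3]
ee_rot: [0.0, 1.0, -0.0, 0.0]
force: [-0.5, 0.2, -3.1]
grip_width: 0.293
```

{"method": "step_arm", "body": {
  "plan": "0 0 0 0 30;0 0 0 0 100;0 0 0 0 100;0 0 0 0 100;0 0 -3 0 100;0 0 -8 0 100;0 0 -12 0 100;0 0 -12 0 100"
}}

```text
time_s: 11.05
eef_pos: [438.4, -334.6, 167.6]
ee_rot: [0.004, 1.0, -0.0, 0.003]
force: [-0.1, -0.6, -0.8]
grip_width: 1.002
```

Run:
```python
from h import *
st()
im,d=snap('scene'); P=cloud('scene',d)
print('grip',rect(P,70,90,(400,560),(-400,-220)),'bb',rect(P,26,40,(480,650),(-420,-220)))
print('can',circ(P,60,80,(470,580),(220,330)),circ(P,60,80,(360,470),(320,420)))
im,d=snap('top'); P=cloud('top',d)
print('can',circ(P,60,80,(470,580),(220,330)),circ(P,60,80,(360,470),(320,420)))
to(400,-150,200,0)
```

```text
t 11.05 [ 438.4 -334.6  167.6] yaw -0.01 F [-0.1 -0.6 -0.8] w 1.002 q [-0.86  0.42  1.52  0.    1.19  0.71]
grip [array([ 437.2, -335. ]), array([25.9, 65.8]), np.float64(90.0), 283, np.float64(77.2), array([ 439.6, -334.9])] bb [array([ 572.1, -336.3]), array([ 76.2, 178.4]), np.float64(70.0), 422, np.float64(34.3), array([ 537.8, -335.1])]
can (array([521.2, 279.3]), 30.4, 263, np.float64(68.1), array([522.1, 276.1])) (array([423. , 361.9]), 31.1, 222, np.float64(68.1), array([425.7, 361.3]))
can (array([521. , 280.3]), 28.8, 442, np.float64(69.3), array([520.7, 279.8])) (array([423.9, 366.4]), 29.1, 465, np.float64(69.2), array([423.9, 365.1]))
shift [ -3.69 -18.29  -3.77  -0.02]
```

{"method": "step_arm", "body": {
  "plan": "1 -5 0 0 100;2 -10 0 0 100;3 -15 0 0 100;4 -20 0 0 100;5 -25 0 0 100;6 -30 0 0 100;6.5 -35 0 0 100;7 -40 0 0 100;7.5 -45 0 0 100;8 -50 0 0 100",
  "grip_force": 40
}}

```text
time_s: 12.15
eef_pos: [515.4, 162.3, 160.3]
ee_rot: [0.0, 1.0, -0.0, -0.001]
force: [1.3, -2.1, 0.9]
grip_width: 1.003
```

Run:
```python
from h import *
st();to(521,279,100,0);to(521,279,34,0)
```

```text
t 12.15 [515.4 162.3 160.3] yaw -0.02 F [ 1.3 -2.1  0.9] w 1.003 q [ 0.09  0.41  1.55 -0.    1.18  1.66]
shift [  0.55 -11.67   6.03  -0.02]
shift [  0.55 -11.67  12.63  -0.02]
```

{"method": "step_arm", "body": {
  "plan": "0.4 -5 0 0 100;0.5 -10 3 0 100;0.5 -11 5 0 100;0.5 -11.2 5 0 100;0.5 -11.2 5 0 100"
}}

```text
time_s: 12.65
eef_pos: [520.9, 271.9, 111.1]
ee_rot: [0.0, 1.0, 0.0, -0.001]
force: [1.1, 0.1, 0.3]
grip_width: 1.001
```

Run:
```python
from h import *
st();im,d=snap('top'); P=cloud('top',d)
print('can',circ(P,60,80,(360,470),(320,420)))
to(521,279,34,0)
```

```text
t 12.65 [520.9 271.9 111.1] yaw 0.01 F [1.1 0.1 0.3] w 1.001 q [ 0.28  0.56  1.45 -0.    1.13  1.85]
can None
shift [-0.06 -0.75  7.81 -0.05]
```

{"method": "step_arm", "body": {
  "plan": "0 -0.7 1 0 100;0 -0.7 4 0 100;0 -0.7 6 0 100;0 -0.7 7.8 0 100;0 -0.7 7.8 0 100;0 -0.7 7.8 0 40;0 -0.7 7.8 0 40;0 -0.7 7.8 0 40;0 -0.7 7.8 0 40;0 -0.7 7.8 0 40"
}}

```text
time_s: 13.7
eef_pos: [522.2, 279.5, 35.4]
ee_rot: [-0.0, 1.0, -0.0, 0.001]
force: [0.2, -1.4, 6.6]
grip_width: 0.646
```

Run:
```python
from h import *
st();im,d=snap('scene'); P=cloud('scene',d)
print('can',circ(P,60,80,(360,470),(320,420)))
to(603,-55,120,1.8)
```

```text
t 13.7 [522.2 279.5  35.4] yaw -0.03 F [ 0.2 -1.4  6.6] w 0.646 q [ 0.29  0.67  1.5  -0.    0.97  1.87]
can (array([407.4, 349. ]), 19.9, 35, np.float64(68.5), array([408.4, 347.4]))
shift [ 8.09 33.44 -8.46 -1.82]
```

{"method": "step_arm", "body": {
  "plan": "0 0 -3 0 40;0 0 -7 0 40;0.5 4 -8.5 0 40;1 8 -8.5 0 40;2 12 -8.5 0 40;3 16 -8.5 0 40;4 20 -8.5 0 40;5 24 -8.5 0 40;6 28 -8.5 0 40;7 32 -8.5 -1.8 40",
  "grip_force": 60
}}

```text
time_s: 14.75
eef_pos: [591.3, -42.4, 119.2]
ee_rot: [0.0, 1.0, 0.016, 0.0]
force: [0.7, 1.1, -1.1]
grip_width: 0.643
```

{"method": "step_arm", "body": {
  "plan": "1 1.4 0 0 40;1.1 1.4 0 0 40;1.1 1.4 0 0 40"
}}

```text
time_s: 15.05
eef_pos: [602.4, -54.0, 118.7]
ee_rot: [-0.0, 1.0, 0.015, -0.0]
force: [-0.5, 0.6, -1.3]
grip_width: 0.642
```

Run:
```python
from h import *
st();im,d=snap('scene'); P=cloud('scene',d)
m=(abs(P[...,2]-30)<5)&(P[...,0]>520)&(P[...,0]<640)&(abs(P[...,1])<165); q=P[m]
for y in(-140,-100,60,100,140):
    k=q[abs(q[:,1]-y)<15]
    if len(k): print(y,np.percentile(k,[3,50],0).round(1).tolist())
to(603,-55,42,1.8)
cv2.imwrite('pics/s4.png',im[:,:,::-1])
```

```text
t 15.05 [602.4 -54.  118.7] yaw 1.77 F [-0.5  0.6 -1.3] w 0.642 q [-0.28  0.59  1.39  0.    1.17  1.26]
-140 [[569.0, -154.5, 25.7], [572.7, -142.0, 29.0]]
-100 [[567.5, -114.0, 26.1], [570.2, -101.2, 29.3]]
60 [[561.8, 46.7, 25.2], [565.7, 59.8, 28.4]]
100 [[559.3, 86.5, 26.7], [563.9, 100.9, 28.4]]
140 [[558.8, 125.4, 26.1], [562.9, 138.7, 28.7]]
shift [0.07 0.16 7.68 0.02]
```

{"method": "step_arm", "body": {
  "plan": "0.4 0.1 2 0 40;0.4 0.1 4 0 40;0.4 0.1 6 0 40;0.4 0.1 7 0 40;0.4 0.1 7.5 0 40;0.4 0.1 7.8 0 40;0.4 0.1 7.9 0 40;0.4 0.1 7.9 0 40"
}}

```text
time_s: 15.9
eef_pos: [606.9, -55.2, 40.4]
ee_rot: [0.0, 1.0, 0.016, 0.0]
force: [-0.8, -0.4, -1.6]
grip_width: 0.638
```

{"method": "step_arm", "body": {
  "plan": "0 0 0 0 66;0 0 0 0 75;0 0 0 0 85;0 0 0 0 85;0 0 -2 0 85;0 0 -5 0 85;0 0 -9 0 85;0 0 -12 0 85;-5 -5 -12 0 100;-8 -10 -12 0 100"
}}

```text
time_s: 16.9
eef_pos: [539.8, 19.1, 160.5]
ee_rot: [0.0, 1.0, 0.014, 0.001]
force: [0.6, 1.3, -0.8]
grip_width: 0.999
```

Run:
```python
from h import *
st();im,d=snap('scene'); P=cloud('scene',d)
print('tray can',circ(P,66,90,(560,640),(-120,20)))
print('can',circ(P,60,80,(360,470),(320,420)))
im,d=snap('top'); P=cloud('top',d)
print('can',circ(P,60,80,(360,470),(320,420)))
to(424,364.5,110,0)
```

```text
t 16.9 [539.8  19.1 160.5] yaw 1.65 F [ 0.6  1.3 -0.8] w 0.999 q [-0.18  0.41  1.55  0.    1.18  1.36]
tray can (array([605.1, -57.4]), 29.3, 388, np.float64(71.6), array([606.7, -58. ]))
can (array([424.3, 362.8]), 29.8, 219, np.float64(68.2), array([425. , 360.9]))
can (array([424.6, 366.3]), 29.3, 466, np.float64(69.3), array([423.9, 365.1]))
shift [-10.16 -34.54   5.01   1.98]
```

{"method": "step_arm", "body": {
  "plan": "-1.5 -5 0 0 100;-3 -10 0 0 100;-4.5 -15 0 0 100;-6 -20 0 0 100;-7.5 -25 0 1 100;-9 -30 1 2 100;-10.1 -34 3 2 100;-10.1 -34 5 2 100;-10.1 -34 5 2 100;-10.1 -34 5 2 100",
  "grip_force": 40
}}

```text
time_s: 18.0
eef_pos: [429.5, 355.4, 110.2]
ee_rot: [0.0, 1.0, -0.002, 0.0]
force: [-0.2, 0.1, -0.1]
grip_width: 1.001
```

Run:
```python
from h import *
st();to(424.3,364.7,35,0)
```

```text
t 18.0 [429.5 355.4 110.2] yaw -0.23 F [-0.2  0.1 -0.1] w 1.001 q [ 0.48  0.5   1.55 -0.    1.09  2.06]
shift [-0.53 -0.92  7.52 -0.23]
```

{"method": "step_arm", "body": {
  "plan": "-0.5 -0.9 0.5 0 100;-0.5 -0.9 3 0 100;-0.5 -0.9 5.5 0 100;-0.5 -0.9 7.5 0 100;-0.5 -0.9 7.5 0 100;-0.5 -0.9 7.5 0 40;-0.5 -0.9 7.5 0 40;-0.5 -0.9 7.5 0 40;-0.5 -0.9 7.5 0 40;-0.5 -0.9 7.5 0 40"
}}

```text
time_s: 19.0
eef_pos: [425.0, 365.3, 36.6]
ee_rot: [-0.001, 1.0, -0.002, 0.001]
force: [0.6, -1.3, 5.5]
grip_width: 0.645
```

Run:
```python
from h import *
st()
im,d=snap('scene'); P=cloud('scene',d)
print('tray can',circ(P,66,90,(560,640),(-120,20)))
to(605,55,119,1.8)
```

```text
t 19.0 [425.  365.3  36.6] yaw -0.23 F [ 0.6 -1.3  5.5] w 0.645 q [ 0.5   0.61  1.6  -0.    0.93  2.08]
tray can (array([605.3, -57.7]), 29.0, 388, np.float64(71.5), array([606.7, -57.9]))
shift [18.12 30.96 -8.24 -2.03]
```

{"method": "step_arm", "body": {
  "plan": "0 0 -3 0 40;0 0 -7 0 40;1.5 4 -8.4 0 40;3 8 -8.4 0 40;5 12 -8.4 0 40;7.5 16 -8.4 0 40;10 20 -8.4 0 40;12.5 24 -8.4 0 40;15 28 -8.4 -1 40;17 30.5 -8.4 -2 40",
  "grip_force": 60
}}

```text
time_s: 20.05
eef_pos: [594.0, 56.3, 119.5]
ee_rot: [0.0, 1.0, 0.015, 0.001]
force: [0.2, 0.4, -1.7]
grip_width: 0.641
```

{"method": "step_arm", "body": {
  "plan": "0.5 0.3 0 0 40;0.8 0.4 0 0 40;0.8 0.4 0 0 40"
}}

```text
time_s: 20.35
eef_pos: [600.8, 56.4, 119.0]
ee_rot: [-0.0, 1.0, 0.016, -0.0]
force: [0.6, 0.1, -1.3]
grip_width: 0.639
```

Run:
```python
from h import *
st()
to(603,55,41.2,1.8)
```

```text
t 20.35 [600.8  56.4 119. ] yaw 1.82 F [ 0.6  0.1 -1.3] w 0.639 q [-0.1   0.59  1.39  0.    1.16  1.44]
shift [0.22 0.14 7.78 0.02]
```

{"method": "step_arm", "body": {
  "plan": "0.2 0.1 2 0 40;0.2 0.1 4 0 40;0.2 0.1 6 0 40;0.2 0.1 7 0 40;0.2 0.1 7.5 0 40;0.2 0.1 7.8 0 40;0.2 0.1 7.8 0 40;0.2 0.1 7.8 0 40"
}}

```text
time_s: 21.15
eef_pos: [603.4, 54.7, 41.6]
ee_rot: [0.0, 1.0, 0.016, 0.001]
force: [-0.5, 0.6, -1.7]
grip_width: 0.637
```

{"method": "step_arm", "body": {
  "plan": "0 0 0 0 66;0 0 0 0 75;0 0 0 0 85;0 0 0 0 85;0 0 -2 0 85;0 0 -5 0 85;0 0 -9 0 85;0 0 -12 0 85;-4 3 -12 0 100;-8 8 -12 0 100"
}}

```text
time_s: 22.15
eef_pos: [533.0, -16.4, 161.6]
ee_rot: [0.0, 1.0, 0.017, 0.001]
force: [1.4, -1.2, -0.6]
grip_width: 1.004
```

Run:
```python
from h import *
st();im,d=snap('scene','s5.png'); P=cloud('scene',d)
print('tray can',circ(P,66,90,(560,640),(-120,0)),circ(P,66,90,(560,640),(0,110)))
print('grip',rect(P,70,90,(400,560),(-400,-220)))
to(437,-335,130,0)
```

```text
t 22.15 [533.  -16.4 161.6] yaw 1.94 F [ 1.4 -1.2 -0.6] w 1.004 q [-0.25  0.39  1.57  0.    1.17  1.29]
tray can (array([605.2, -56.8]), 29.2, 390, np.float64(71.6), array([606.9, -58. ])) (array([602.2,  52.1]), 28.8, 347, np.float64(71.5), array([603. ,  51.2]))
grip [array([ 436.5, -335. ]), array([25.9, 67.7]), np.float64(90.0), 286, np.float64(76.9), array([ 439.3, -335. ])]
shift [-10.16  31.07   3.08   1.71]
```

View pics/s5.png

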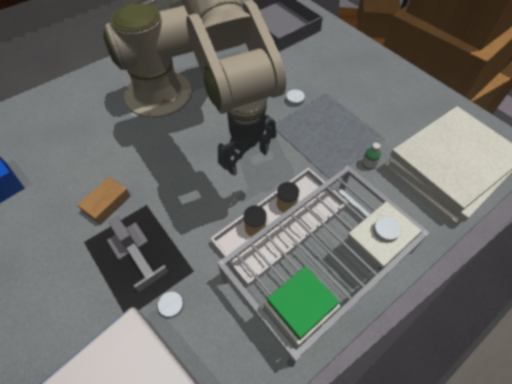

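Both canisters stand in the tray, at px (255,217) and (288,193), and the hook is on the mat at (130,245). I'll fetch the hook.

{"method": "step_arm", "body": {
  "plan": "-2 4 0 0 100;-4 8.5 0 0 100;-5.5 13 0 0 100;-7 17 0 0 100;-8.5 22 0 1 100;-9.5 27 0 1.7 100;-10.2 31 0 1.7 100;-10.2 31.1 2 1.7 100;-10.2 31.1 3 1.7 100;-10.2 31.1 3 1.7 100",
  "grip_force": 90
}}

```text
time_s: 23.2
eef_pos: [441.2, -329.6, 129.4]
ee_rot: [-0.001, 1.0, 0.001, -0.001]
force: [0.3, 0.5, 0.8]
grip_width: 0.997
```

Run:
```python
from h import *
st();im,d=snap('scene'); P=cloud('scene',d)
print('grip',rect(P,70,90,(400,560),(-400,-220)))
to(437,-335,41.5,0)
```

```text
t 23.2 [ 441.2 -329.6  129.4] yaw 0.1 F [0.3 0.5 0.8] w 0.997 q [-0.85  0.47  1.55  0.    1.12  0.71]
grip [array([ 437.1, -335. ]), array([25.9, 67.7]), np.float64(89.9), 280, np.float64(77.2), array([ 438.9, -335. ])]
shift [-0.48  0.52  8.91  0.14]
```

{"method": "step_arm", "body": {
  "plan": "-0.4 0.5 1 0 100;-0.4 0.5 4 0 100;-0.4 0.5 7 0 100;-0.4 0.5 8.8 0 100;-0.4 0.5 8.8 0 100;-0.4 0.5 8.8 0 0;-0.4 0.5 8.8 0 0;-0.4 0.5 8.8 0 0;-0.4 0.5 8.8 0 0;-0.4 0.5 8.8 0 0"
}}

```text
time_s: 24.25
eef_pos: [438.0, -336.0, 43.7]
ee_rot: [0.001, 1.0, 0.001, 0.001]
force: [-0.9, 1.2, 7.7]
grip_width: 0.295
```

Run:
```python
from h import *
st();to(400,-2,100,1.8)
```

```text
t 24.25 [ 438.  -336.    43.7] yaw 0.09 F [-0.9  1.2  7.7] w 0.295 q [-0.87  0.59  1.62  0.    0.93  0.7 ]
shift [ -3.75 -33.4   -5.63  -1.71]
```

{"method": "step_arm", "body": {
  "plan": "0 0 -3 0 0;0 0 -6.5 0 0;-1 -4 -6.5 0 0;-2 -8 -6.5 0 0;-3 -12 -6.5 0 0;-3.3 -16 -6.5 0 0;-3.3 -20 -6.5 0 0;-3.3 -24 -6.5 -0.5 0;-3.3 -28 -6.5 -1 0;-3.3 -32 -6.5 -1.7 0"
}}

```text
time_s: 25.25
eef_pos: [403.7, -14.1, 107.7]
ee_rot: [-0.0, 1.0, 0.016, -0.0]
force: [0.7, -1.1, -3.7]
grip_width: 0.294
```

Run:
```python
from h import *
st();im,d=snap('scene'); P=cloud('scene',d)
m=(P[...,2]>85)&(P[...,2]<115)&(P[...,0]>480)&(P[...,0]<560)&(abs(P[...,1]+5)<60); q=P[m]; print(len(q),np.percentile(q,[2,50,98],0).round(1))
to(405,-6,45,1.7)
```

```text
t 25.25 [403.7 -14.1 107.7] yaw 1.79 F [ 0.7 -1.1 -3.7] w 0.294 q [-0.33  0.21  2.   -0.    0.93  1.21]
279 [[482.  -50.5  86.2]
 [527.2 -13.9  97.4]
 [535.7  25.  100.7]]
shift [ 0.25 -0.34  6.25  0.29]
```

{"method": "step_arm", "body": {
  "plan": "0 -0.4 1.5 0 0;0 -0.7 3 0 0;0 -0.8 4.5 0 0;0 -0.8 5.5 0 0;0 -0.8 6.2 0 0;0 -0.8 6.2 0 0;0 -0.8 6.2 0 0"
}}

```text
time_s: 26.0
eef_pos: [404.2, -7.9, 46.1]
ee_rot: [0.0, 1.0, 0.015, 0.0]
force: [0.5, 0.6, -3.2]
grip_width: 0.292
```

Run:
```python
from h import *
st()
im,d=snap('scene'); P=cloud('scene',d)
m=(P[...,2]>30)&(P[...,2]<45)&(P[...,0]>480)&(P[...,0]<555)&(abs(P[...,1]+5)<60); q=P[m]; print(len(q),np.percentile(q,[2,50,98],0).round(1))
to(594,0,45,1.7)
```

```text
t 26.0 [404.2  -7.9  46.1] yaw 1.77 F [ 0.5  0.6 -3.2] w 0.292 q [-0.31  0.33  2.05  0.    0.76  1.23]
212 [[482.2 -42.6  30.3]
 [522.1  -8.   36.2]
 [535.6  30.8  39.5]]
shift [18.99 -0.2   0.12  0.07]
```

{"method": "step_arm", "body": {
  "plan": "0.6 0 0 0 0;1.2 0 0 0 0;1.8 0 0 0 0;2.4 0 0 0 0;3 0 0 0 0;3.6 0 0 0 0;4.2 0 0 0 0;4.9 0 0 0 0;5.6 0 0 0 0;6.3 0 0 0 0"
}}

```text
time_s: 27.05
eef_pos: [466.5, -5.5, 45.5]
ee_rot: [-0.0, 1.0, 0.016, -0.001]
force: [-6.2, -0.4, -1.1]
grip_width: 0.29
```

{"method": "step_arm", "body": {
  "plan": "0.8 0 0 0 0;1.5 0 0 0 0;2.2 0 0 0 0;3 0 0 0 0;3.8 0 0 0 0;4.6 0 0 0 0;5.4 0 0 0 0;6.2 0 0 0 0;7 0 0 0 0;7.6 0 0 0 0"
}}

```text
time_s: 28.05
eef_pos: [542.7, -3.2, 45.4]
ee_rot: [-0.0, 1.0, 0.016, -0.001]
force: [-5.5, -0.3, -0.9]
grip_width: 0.289
```

{"method": "step_arm", "body": {
  "plan": "0.5 0 0 0 0;1 0 0 0 0;1.5 0 0 0 0;2 0 0 0 0;2.4 0 0 0 0;2.8 0 0 0 0;3.1 0 0 0 0;3.4 0 0 0 0;3.4 0 0 0 0"
}}

```text
time_s: 28.95
eef_pos: [577.3, -2.3, 45.7]
ee_rot: [0.0, 1.0, 0.016, 0.0]
force: [-1.1, 0.2, -3.3]
grip_width: 0.289
```

```bash
cat >> h.py <<'E'
def tray(P,lo=660):
    m=(abs(P[...,2]-30)<5)&(P[...,0]>lo)&(P[...,0]<740)&(abs(P[...,1])<165); q=P[m]
    for y in(-140,-100,-70,70,100,140):
        k=q[abs(q[:,1]-y)<15]
        if len(k): print(y,np.percentile(k,[3,50],0)[:,0].round(1).tolist(),len(k))
E
python3 - <<'E'
from h import *
st()
for c in('scene','top'):
    im,d=snap(c); P=cloud(c,d); print(c); tray(P)
    print(circ(P,66,82,(650,820),(-120,0)),circ(P,66,82,(650,820),(0,110)))
    m=(P[...,2]>100)&(P[...,2]<113)&(P[...,0]>640)&(P[...,0]<700);q=P[m]
    print('edge',[(y,np.percentile(q[abs(q[:,1]-y)<10,0],4).round(1)) for y in(-180,-120,120,180) if (abs(q[:,1]-y)<10).any()])
E
```

```text
t 28.95 [577.3  -2.3  45.7] yaw 1.78 F [-1.1  0.2 -3.3] w 0.289 q [-0.21  0.63  1.54  0.    0.97  1.33]
scene
-140 [713.0, 716.2] 28
-100 [712.2, 714.8] 28
-70 [710.5, 714.2] 35
70 [705.9, 708.7] 20
100 [704.2, 708.0] 28
140 [703.2, 706.3] 28
(array([749.3, -52.5]), 28.6, 393, np.float64(71.7), array([750. , -52.5])) (array([766.8,  81.4]), 29.0, 293, np.float64(71.5), array([765.2,  78.9]))
edge [(-180, np.float64(663.2)), (-120, np.float64(661.8)), (120, np.float64(655.9)), (180, np.float64(653.6))]
top
-140 [712.2, 714.2] 29
-100 [710.1, 712.6] 31
-70 [710.3, 713.4] 33
70 [704.0, 707.9] 7
100 [704.0, 706.6] 22
140 [702.5, 705.5] 23
(array([749.7, -50.6]), 29.1, 333, np.float64(72.6), array([748.4, -51.4])) (array([767.6,  83.4]), 28.8, 325, np.float64(72.6), array([767. ,  81.8]))
edge [(-180, np.float64(662.3)), (-120, np.float64(661.3)), (120, np.float64(655.7)), (180, np.float64(654.2))]
```

{"method": "step_arm", "body": {
  "plan": "0.4 0 0 0 0;0.8 0 0 0 0;1.1 0 0 0 0;1.3 0 0 0 0;1.5 0 0 0 0;1.6 0 0 0 0;1.7 0 0 0 0;1.8 0 0 0 0"
}}

```text
time_s: 29.85
eef_pos: [594.8, -1.8, 45.8]
ee_rot: [-0.0, 1.0, 0.016, -0.0]
force: [-5.1, -0.3, -1.9]
grip_width: 0.294
```

{"method": "step_arm", "body": {
  "plan": "0.1 0 0 0 0;0.1 0 0 0 0;0.2 0 0 0 0;0.2 0 0 0 0"
}}

```text
time_s: 30.25
eef_pos: [596.5, -1.5, 45.7]
ee_rot: [-0.0, 1.0, 0.016, -0.001]
force: [-5.5, -0.2, -1.6]
grip_width: 0.293
```

Run:
```python
from h import *
st()
for c in('scene','top'):
    im,d=snap(c); P=cloud(c,d); print(c); tray(P)
```

```text
t 30.25 [596.5  -1.5  45.7] yaw 1.78 F [-5.5 -0.2 -1.6] w 0.293 q [-0.2   0.66  1.47  0.    1.01  1.34]
scene
-140 [732.0, 735.5] 30
-100 [730.7, 734.2] 29
-70 [730.0, 732.9] 31
70 [724.4, 728.2] 22
100 [724.0, 727.0] 28
140 [721.8, 725.5] 26
top
-140 [731.6, 733.5] 28
-100 [728.7, 731.9] 28
-70 [729.1, 732.2] 23
100 [723.3, 725.7] 20
140 [721.3, 724.7] 25
```

{"method": "step_arm", "body": {
  "plan": "0.1 0 0 0 0;0.1 0 0 0 0;0.2 0 0 0 0;0.2 0 0 0 0"
}}

```text
time_s: 30.75
eef_pos: [597.0, -1.0, 45.5]
ee_rot: [-0.001, 1.0, 0.016, -0.003]
force: [-15.0, 3.3, 2.9]
grip_width: 0.293
```

{"method": "step_arm", "body": {
  "plan": "0.1 0 0 0 0;0.1 0 0 0 0;0.2 0 0 0 0;0.2 0 0 0 0"
}}

```text
time_s: 31.15
eef_pos: [597.7, -0.5, 45.0]
ee_rot: [-0.001, 1.0, 0.016, -0.004]
force: [-20.0, 3.3, 3.7]
grip_width: 0.291
```

Run:
```python
from h import *
st()
for c in('scene','top'):
    im,d=snap(c); P=cloud(c,d); print(c); tray(P)
    print(rect(P,100,113,(600,950),(-260,260)))
```

```text
t 31.15 [ 5.977e+02 -5.000e-01  4.500e+01] yaw 1.8 F [-20.    3.3   3.7] w 0.291 q [-0.2   0.67  1.46  0.    1.02  1.34]
scene
-140 [732.5, 735.3] 28
-100 [731.1, 734.4] 29
-70 [730.7, 733.7] 30
70 [727.0, 729.7] 22
100 [726.0, 729.1] 29
140 [725.3, 728.3] 26
[array([753.4,   4.1]), array([307. , 414.2]), np.float64(1.5), 5001, np.float64(105.6), array([782.9, -19.3])]
top
-140 [731.1, 733.6] 28
-100 [730.2, 731.9] 30
-70 [729.2, 732.3] 25
100 [725.8, 727.6] 20
140 [724.5, 727.8] 22
[array([782.8,   6. ]), array([252. , 413.2]), np.float64(1.4), 3097, np.float64(106.1), array([771.3,  10.4])]
```

Force rose to 20 N and the tray squared up from 1.9° to 1.45°, the same as the shelf, so both stops are touching. I'll back the hook out.

{"method": "step_arm", "body": {
  "plan": "-0.5 0 0 0 0;-1.5 0 0 0 0;-3 0 0 0 0;-5 0 0 0 0;-7.5 0 0 0 0;-10 0 0 0 0;-12.5 0 0 0 0;-15 0 -1 0 0;-16 0 -4 0 0;-16 0 -7 0 0"
}}

```text
time_s: 32.25
eef_pos: [440.3, -6.6, 116.8]
ee_rot: [0.0, 1.0, 0.015, 0.0]
force: [1.3, -0.6, -3.3]
grip_width: 0.293
```

Run:
```python
from h import *
st();im,d=snap('scene'); P=cloud('scene',d); tray(P)
to(437,-335,115,0)
```

```text
t 32.25 [440.3  -6.6 116.8] yaw 1.75 F [ 1.3 -0.6 -3.3] w 0.293 q [-0.28  0.27  1.89  0.    0.98  1.26]
-140 [732.6, 735.5] 30
-100 [730.9, 734.0] 26
-70 [730.1, 733.5] 31
70 [726.4, 730.5] 22
100 [725.2, 728.8] 28
140 [725.0, 728.3] 27
shift [-1.65 32.74  0.65  1.77]
```

{"method": "step_arm", "body": {
  "plan": "-0.5 4 0 0 0;-1 8 0 0 0;-1.2 12 0 0 0;-1.5 16 0 0.5 0;-1.6 20 0 1 0;-1.6 24 0 1.8 0;-1.6 28 0 1.8 0;-1.6 31 0 1.8 0;-1.6 32.7 0 1.8 0;-1.6 32.7 0 1.8 0"
}}

```text
time_s: 33.3
eef_pos: [435.4, -336.4, 115.6]
ee_rot: [0.001, 1.0, -0.001, 0.001]
force: [-0.7, 0.4, -2.1]
grip_width: 0.291
```

Run:
```python
from h import *
st();to(437,-335,44,0)
```

```text
t 33.3 [ 435.4 -336.4  115.6] yaw -0.15 F [-0.7  0.4 -2.1] w 0.291 q [-0.87  0.48  1.57 -0.    1.08  0.7 ]
shift [ 0.16 -0.14  7.16 -0.15]
```

{"method": "step_arm", "body": {
  "plan": "0 0 2 0 0;0 0 4 0 0;0 0 6 0 0;0 0 6.8 0 0;0 0 7.1 0 0;0 0 7.1 0 0;0 0 7.1 0 0"
}}

```text
time_s: 34.0
eef_pos: [435.6, -334.2, 45.7]
ee_rot: [0.001, 1.0, -0.0, 0.001]
force: [-0.5, 0.9, -3.4]
grip_width: 0.292
```

Run:
```python
from h import *
st();im,d=snap('scene'); P=cloud('scene',d)
m=(P[...,2]>24)&(P[...,2]<48)&(P[...,0]>500)&(P[...,0]<600)&(abs(P[...,1]+335)<45); q=P[m]; print(len(q),np.percentile(q,[2,50,98],0).round(1))
m=(P[...,2]>65)&(P[...,2]<88)&(P[...,0]>455)&(P[...,0]<480)&(abs(P[...,1]+335)<14); q=P[m]; print(len(q),np.percentile(q,[2,50,98],0).round(1) if len(q) else '')
```

```text
t 34.0 [ 435.6 -334.2   45.7] yaw -0.01 F [-0.5  0.9 -3.4] w 0.292 q [-0.87  0.58  1.63  0.    0.93  0.7 ]
386 [[ 502.1 -371.7   24.5]
 [ 555.7 -336.    36. ]
 [ 567.5 -299.5   38.9]]
84 [[ 455.3 -348.1   65.8]
 [ 464.1 -336.4   77.4]
 [ 467.7 -323.9   81.9]]
```

{"method": "step_arm", "body": {
  "plan": "0 0 0.1 0 0;0 0 0.2 0 0;0 0 0.2 0 0;0 0 0.2 0 30;0 0 0.2 0 100;0 0 0.2 0 100;0 0 0.2 0 100;0 0 -3 0 100;0 0 -8 0 100;0 0 -12 0 100"
}}

```text
time_s: 35.05
eef_pos: [435.2, -334.0, 167.0]
ee_rot: [0.0, 1.0, -0.0, 0.0]
force: [1.3, -0.2, 0.7]
grip_width: 1.0
```

{"method": "step_arm", "body": {
  "plan": "-5 -5 -12 0 100;-9 -10 -12 0 100;-9 -15 -12 0 100;-9 -15 -12 0 100;-9 -15 -12 0 100"
}}

```text
time_s: 35.55
eef_pos: [344.2, -181.6, 286.6]
ee_rot: [0.001, 1.0, 0.0, 0.001]
force: [-0.1, -0.1, 0.4]
grip_width: 0.999
```

Run:
```python
from h import *
st()
for c in('scene','top'):
    im,d=snap(c,c+'9.png'); P=cloud(c,d); print(c); tray(P)
    print(circ(P,66,82,(650,850),(-120,0)),circ(P,66,82,(650,850),(0,130)))
    print('grip',rect(P,70,90,(400,560),(-400,-220)))
    for n,b in dict(puck=(18,30,(270,360),(290,390)),disc=(14,26,(600,690),(-380,-280)),bottle=(70,95,(600,680),(290,360))).items(): print(n,circ(P,*b))
    print('box',rect(P,34,46,(230,370),(-400,-250)))
a=cv2.imread('pics/scene9.png');b=cv2.imread('pics/top9.png')
cv2.imwrite('pics/f9.png',np.vstack([cv2.resize(a[80:340,60:440],(760,300*0+520//2*1))[:, :760],cv2.resize(b[20:300],(608,333))[:, :608] if 0 else np.zeros((1,760,3),np.uint8)]))
```

```text
t 35.55 [ 344.2 -181.6  286.6] yaw 0.04 F [-0.1 -0.1  0.4] w 0.999 q [-0.79 -0.04  1.76  0.    1.42  0.78]
scene
-140 [732.7, 735.4] 27
-100 [731.3, 734.8] 29
-70 [730.3, 733.9] 32
70 [726.5, 730.6] 22
100 [725.9, 728.8] 30
140 [724.7, 728.3] 25
(array([769.4, -51. ]), 28.3, 325, np.float64(71.6), array([765.9, -49.1])) (array([788.3,  82.8]), 28.8, 210, np.float64(71.5), array([784.4,  75.3]))
grip [array([ 434.9, -336.2]), array([67.2, 25.7]), np.float64(0.0), 284, np.float64(77.2), array([ 436.7, -336.2])]
puck (array([311.6, 337.5]), 30.6, 177, np.float64(20.8), array([312.1, 336.3]))
disc (array([ 643.7, -330.7]), 27.9, 469, np.float64(17.6), array([ 644.7, -330.9]))
bottle (array([644.1, 330.4]), 11.5, 61, np.float64(82.6), array([645.5, 328.7]))
box [array([ 297.9, -328.7]), array([ 72.7, 110.3]), np.float64(16.7), 981, np.float64(39.1), array([ 301., -330.])]
top
-140 [731.2, 733.9] 29
-100 [729.9, 732.0] 29
-70 [728.9, 731.8] 28
70 [725.9, 729.3] 34
100 [725.6, 727.5] 21
140 [724.4, 727.5] 23
(array([769.1, -49.4]), 28.8, 332, np.float64(72.5), array([768.2, -49.9])) (array([787.4,  84.7]), 28.9, 301, np.float64(72.5), array([785.9,  83.9]))
grip [array([ 440.5, -333. ]), array([49.6, 25.8]), np.float64(0.5), 222, np.float64(77.6), array([ 442.8, -331.2])]
puck (array([311.7, 340.7]), 30.0, 465, np.float64(21.9), array([311.8, 340.8]))
disc (array([ 655.3, -343.9]), 48.6, 354, np.float64(18.2), array([ 642.4, -328.1]))
bottle (array([644.7, 334.2]), 10.9, 76, np.float64(84.6), array([643.8, 332.2]))
box None
```

View pics/scene9.png

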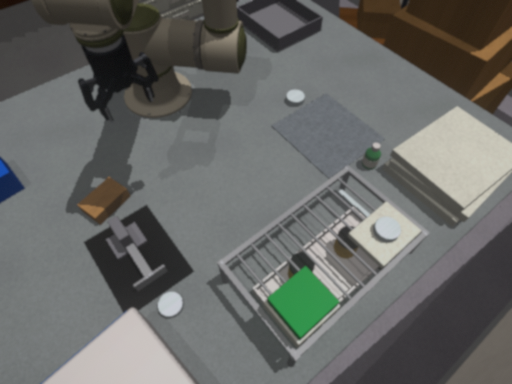

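Hook is upright on the mat at px (132,248). The tray is home with both canisters upright at (303,262) and (347,238), and the bystanders haven't moved.

```bash
python3 -c "
from h import *
print(workorder.finish_job()); st()"
```

```text
the job is handed in; nothing more can be done
None
the job is handed in; nothing more can be done
```

The job is done and handed in at about 36 s on the robot's clock.

I took the hook from its mat and drew the tray out until its front wall stood about 94 mm clear of the shelf edge. I put the hook back on the mat and stood both canisters in the tray; only two were present. Then I picked the hook up again, pushed the tray in and returned the hook to the mat.

**Last checks:**
- **Tray:** The front wall's outer face measured about 70 mm behind the shelf edge, within the calibration error of roughly 2 mm. While I pushed, the force rose to 20 N and the tray squared up to the shelf, so both rear stops are touching.
- **Canisters:** Both lids read about 72 mm high, which matches standing upright on the tray floor.
- **Hook:** It stands upright near the middle of the mat, at (435, -336), with nothing touching it.
- **Bystanders:** The puck, disc, bottle and box are where they were. In the last top view the arm or its neighbours spoiled the box and disc readings, so for those two I relied on the scene camera.

**One thing differed:** one canister shifted about 3 cm inside the tray during the push back, either knocked or by sliding. It stayed upright and well inside the walls, so I left it.

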